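# Put the wood reference set away in its specimen tray

## Robot

A 6-joint arm with a two-finger parallel gripper is mounted at the origin on the work surface. World frame = base frame: x ahead of the robot, y to its left, z up, the work surface at z = 0. Lengths are in m, angles in rad, forces in N, time in s.
With the tool pointing down it reaches from about 0.3 to 0.75 m from the base axis. Payload 8.5 kg.
Tool frame: the origin (TCP) lies on the mounting face of the last link; the fingertips stand 173 mm ahead of it and the grasp point (between the pads) lies 155 mm ahead of it (tcp_to_grasp is the distance from the TCP to the grasp point, in m); z points along the fingers, y is the line along which they close (so a half turn about z gives the same grasp; the last joint's range is limited). The gripper opens to 85 mm and grips with 20 to 120 N. Pads are 22 mm wide; open, the fingers measure 114 mm over their backs; the gripper's body (76 mm by 85 mm) begins 54 mm behind the grasp point. The pads swing forward as they close: fully open they stand 13 mm farther back than shut.
Start: joints at [0.906, 0.381, 1.297, -0, 1.464, -0.215], TCP at [0.239, 0.495, 0.405] pointing down, gripper open.
Joint ranges: [-3.11, 3.11], [-0.89, 2.33], [0.22, 2.48], [-1.42, 4.56], [0.17, 2.85], [-2.88, 2.88]. Speed limits (rad/s): [2.39, 2.39, 3.14, 3.14, 3.14, 3.14].

## Interface

Orientations are given as a rotation vector (axis times angle).
In Python, from bench import get_state, camera, close_job, tcp_to_grasp gives the robot as it stands.
- The arm moves only by the tool step_arm, never from a script. Its argument "targets" is a list of rows, each an object of numbers: "tx", "ty", "tz": the shift along the tool's x, y, z in m; "rx", "ry", "rz": the turn, a rotation vector about the tool's x, y, z in rad. A call has exactly 10 rows; each row is the pose to reach, as a shift and turn from the pose commanded when the call began, along the tool's axes at that moment; what a row does not reach only later rows make up. A row lasts 1/12 s, in which the tool goes at most 41.7 mm and 7.16 degrees, less where a joint would pass 70% of its speed; a pose out of reach is approached as far as the arm can. A call with a gripper value outside its range is refused whole. "claw" is the gripper's target within -1 to 1 (fully open at 1, half-way at 0, shut at -1), set as the call begins (left out, the last holds). The fingers move at their own pace and stop on an object; "force" is the grip in N (left out, the last holds). Time passes only in rows, so rows that repeat a pose let the fingers close, or fill a call up. It gives the time, the measured TCP pose, the force, the opening and the grip force at its end, in the units of the state.
- get_state(): the state, without advancing time (a new reading comes with each control period).
- camera(name): name is "scene" or "top" or "wrist"; returns a dict with "pixels" (384x512x3 uint8, red, green, blue), "depth" (384x512 float32, m along the optical axis (not along the pixel's ray), 0 where there is no reading), "vertical_fov" (degrees; the focal length in pixels is half the picture's height over the tangent of half this angle, whatever the lens; pixels are square), "cx", "cy" (the principal point, pixels), "xyz" and "orientation" of the camera in the world. Camera axes: x right, y up, looking along -z (the intrinsics and any distortion apply to the point x, -y, -z); pixel columns grow to the right and rows downward; lengths in m; the calibration is good to about 2 mm. The wrist camera is an equidistant fisheye: a pixel r from the principal point sees the ray r / f radians off the axis. A picture is of the moment at which its call begins.
- close_job(): hands the job in; it is judged then, once.
The state is a dict: "time_s": time; "q": joint angles; "qd": joint speeds; "joint_efforts": joint torques, N m; "position": TCP position; "orientation": TCP orientation; "wrist_force": force on the tool from outside, world axes, zero at the start; "wrist_torque": the same for the moment, N m; "width": finger opening in m; "grip_force": force on a finger pad.
Only numpy, scipy, OpenCV 4.12 (cv2) and the standard library are available. Lean on these libraries where they do the work, as an engineer would, in place of code of your own. Each camera call takes 0.05 s, during which the arm holds its last target. There are 200 camera calls.

## Task

Put the four small wood specimens - the small bark-edged disc, the square block, the short stick and the upright branch stub - into the grey specimen tray, each in the pocket made for its outline, set down gently (not dropped), flat on the pocket's floor, the stub standing upright. The bigger disc and the longer stick are not part of the set and fit no pocket: leave them where they are.

Things in the scene. Friction and masses are not known exactly. Their poses are not given: they have to be found in the camera images.
- disc: The small disc: slice of a branch with dark bark edge and ring pattern on top, 56 mm diameter, 34 mm high, lying flat, about 60 g. Origin: centre of the underside; z up. A few small bystanders, up to 56 mm high, stand between the wood pieces.
- block: The square block: wood, 44 x 44 mm, 40 mm high, about 55 g, at any yaw; x and y are square to its sides. Origin: centre of the underside; z up.
- stick: The short stick: square bar of wood, 100 mm long (its x) by 30 mm wide (its y), 30 mm high, lying on the table with its x within 0.5 rad of world x, about 65 g. Origin: centre of the underside; z up.
- stub: The branch stub: round piece of branch with dark bark, 32 mm diameter, 64 mm high, standing upright, about 40 g. Origin: centre of the underside; z up.
- big_disc: Look-alike, to be left alone: bark-edged disc like the small one but 88 mm in diameter, 34 mm high. Origin: centre of the underside; z up.
- long_stick: Look-alike, to be left alone: square bar like the short stick but 140 mm long (its x), 30 mm wide, 30 mm high. Origin: centre of the underside; z up.
- nest_disc: For the small disc: large round (74 mm inside) pocket, black rim 4 mm thick and 6 mm high, on a fixed white plate 82 (x) x 130 (y) mm, 4 mm thick. Origin: centre of the plate's underside, 6 mm above the table; pocket centred on it, its floor 4 mm and rim top 10 mm above it; z up. The four pocket plates fill a grey tray as a 2 x 2 grid in changing order, pitch 84 mm along x, 132 mm along y, all at the tray's yaw.
- nest_block: For the square block: square (60 x 60 mm inside) pocket, black rim 4 mm thick and 6 mm high, on a fixed white plate 82 (x) x 130 (y) mm, 4 mm thick. Origin: centre of the plate's underside, 6 mm above the table; pocket centred on it, its floor 4 mm and rim top 10 mm above it; z up. In the same tray, 180 (x) x 276 (y) mm, its edge 12 mm high.
- nest_stick: For the short stick: long (inside 118 mm along its y, 48 mm along its x) pocket, black rim 4 mm thick and 6 mm high, on a fixed white plate 82 (x) x 130 (y) mm, 4 mm thick. Origin: centre of the plate's underside, 6 mm above the table; pocket centred on it, its floor 4 mm and rim top 10 mm above it; z up. The stick lies along y, either end first. In the same tray.
- nest_stub: For the branch stub: small round (50 mm inside) pocket, black rim 4 mm thick and 6 mm high, on a fixed white plate 82 (x) x 130 (y) mm, 4 mm thick. Origin: centre of the plate's underside, 6 mm above the table; pocket centred on it, its floor 4 mm and rim top 10 mm above it; z up. In the same tray.

How it is judged:
By the outcome, as a careful person would: the job done as asked, in the order asked, and still so for the second after the job is handed in, with the robot touching nothing.
It also fails if it takes over 106 s, if anything falls off the work surface, if the arm or the gripper's body presses on something with over 40 N, if the wrist force passes 120 N, or if a joint passes its speed limit or range.

## Working session

There is one attempt and no reset: what is moved stays moved. The work goes in short steps, Python scripts to look and compute and a tool call to move; the robot and the scene stay as the last step left them, time stands still between calls to the robot, and variables do not carry over. Pictures are saved under pics/ and viewed, at most 14 in all, crops included, and the job is handed in when it is done.

Besides the shell and the picture viewer there is one more tool, called after "Emit:" as a command line: name --argument value ..., lists and objects as JSON in quotes. step_arm: Moves the arm, as the interface text tells. Its arguments: {"type":"object","properties":{"targets":{"type":"array"},"claw":{"type":"number"},"force":{"type":"number"}},"required":["targets"]}

```bash
mkdir -p pics; ls; cat > h.py <<'E'
import numpy as np, cv2
from bench import get_state, camera, close_job, tcp_to_grasp
from scipy.spatial.transform import Rotation as R
def rot(o):
    o=np.array(o,float)
    return R.from_rotvec(o) if o.shape==(3,) else (R.from_quat(o) if o.shape==(4,) else R.from_matrix(o))
def cloud(c):
    h,w=c['depth'].shape; f=h/2/np.tan(np.radians(c['vertical_fov'])/2)
    v,u=np.mgrid[:h,:w]; d=c['depth']
    p=np.stack([(u-c['cx'])/f*d,-(v-c['cy'])/f*d,-d],-1)
    P=p.reshape(-1,3)@rot(c['orientation']).as_matrix().T+np.array(c['xyz'])
    P=P.reshape(h,w,3); P[d==0]=np.nan
    return P
E
python3 - <<'E'
from h import *
s=get_state(); print({k:np.round(v,3) for k,v in s.items()}, tcp_to_grasp)
for n in ['top','scene']:
    c=camera(n); np.save(n+'.npy',c,allow_pickle=True)
    print(n,c['vertical_fov'],c['cx'],c['cy'],c['xyz'],c['orientation'])
    cv2.imwrite(f'pics/{n}0.png',cv2.resize(c['pixels'][:,:,::-1],(800,600),interpolation=cv2.INTER_CUBIC))
E
```

```text
pics
{'time_s': np.float64(0.0), 'q': array([ 0.906,  0.381,  1.298, -0.   ,  1.464, -0.215]), 'qd': array([ 0.   ,  0.   ,  0.001,  0.001, -0.001, -0.002]), 'joint_efforts': array([ 2.0000e-03, -4.4845e+01, -2.3128e+01, -0.0000e+00,  5.0000e-03,
       -0.0000e+00]), 'position': array([0.239, 0.495, 0.404]), 'orientation': array([-7.000e-01, -3.062e+00,  2.000e-03]), 'wrist_force': array([-0.156,  0.773, -0.038]), 'wrist_torque': array([-0.036,  0.034,  0.059]), 'grip_force': np.float64(0.0), 'width': np.float64(0.085)} 0.1547
top 53.368731589796376 259.5030033994521 193.37370767573944 [0.41933617 0.00168957 0.92811873] [ 0.09369319 -0.13107568 -1.55700876]
scene 42.28004619678563 262.3661117717362 186.6844903335091 [ 1.16440963 -0.20382512  0.92013267] [0.54471598 0.39839672 1.20279743]
```

View pics/top0.png

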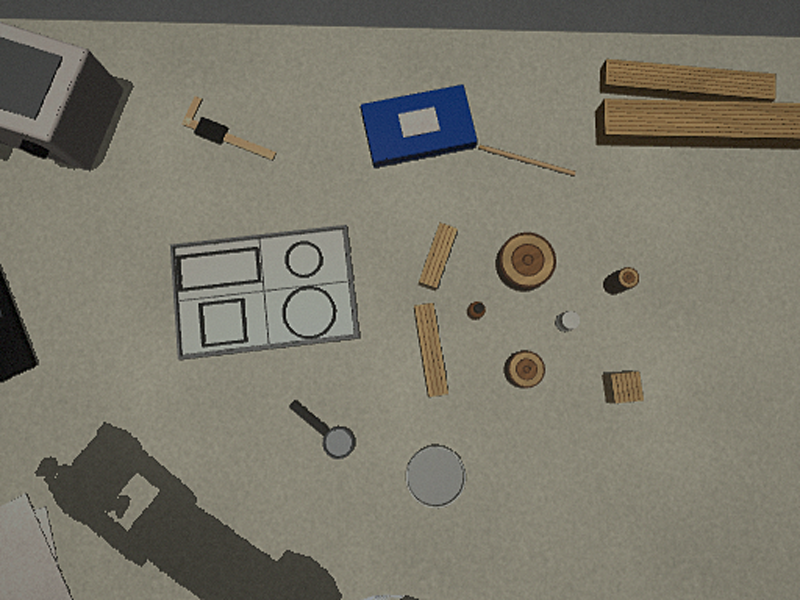

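View pics/scene0.png

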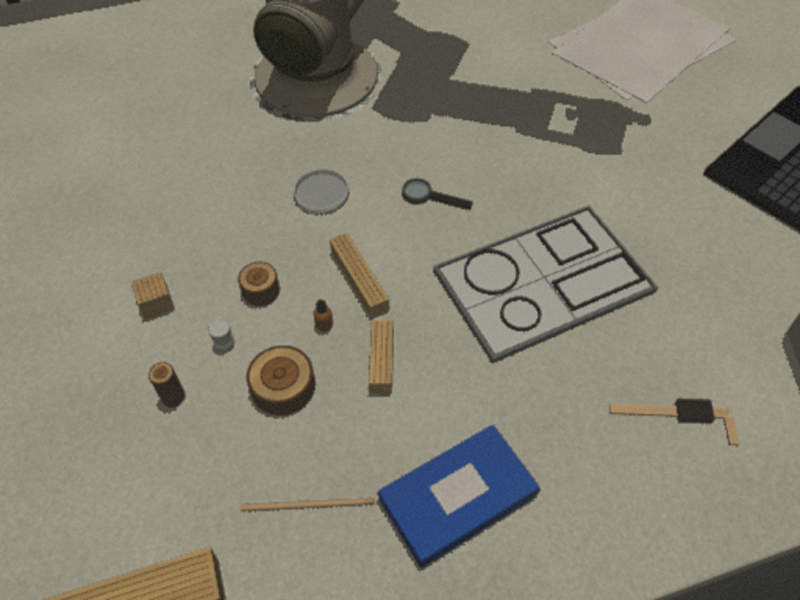

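The top view (800x600) shows the short stick at (438,256), small disc (526,369), block (626,387) and stub (628,278). The pockets are stick (218,269), stub (304,259), block (222,322) and disc (309,313). The bystanders are a bottle (476,310) and a white cap (568,321). The scene view agrees with this.

```bash
cat > m.py <<'E'
from h import *
k=1.5625
seeds={'disc':(526,369,.034),'block':(626,387,.040),'stick':(438,256,.030),'stub':(628,278,.064),'big':(527,261,.034),'long':(432,350,.03),'bottle':(476,308,0),'cap':(568,321,0)}
c=np.load('top.npy',allow_pickle=True).item(); P=cloud(c)
print('table z',[np.round(P[int(y/k),int(x/k)],3) for x,y in [(500,200),(700,330),(380,400),(560,450)]])
for n,(x,y,h) in seeds.items():
    u,v=int(x/k),int(y/k); z=np.nanmedian(P[v-1:v+2,u-1:u+2,2])
    m=(np.abs(P[...,2]-z)<.006).astype(np.uint8)
    _,L=cv2.connectedComponents(m); q=P[(L==L[v,u])]
    r=cv2.minAreaRect((q[:,:2]*1000).astype(np.float32))
    print(n,'z',round(float(z),4),'cent',np.round(q[:,:2].mean(0),4),'rect',np.round(r[0],1),np.round(r[1],1),round(r[2],1),len(q))
# pockets: black rim pixels near tray
g=cv2.cvtColor(c['pixels'],cv2.COLOR_RGB2GRAY)
for n,(x,y) in {'nstick':(218,269),'nstub':(304,259),'nblock':(222,322),'ndisc':(309,313)}.items():
    u,v=int(x/k),int(y/k)
    m=(g>110).astype(np.uint8); _,L=cv2.connectedComponents(m,connectivity=4); q=P[L==L[v,u]]
    r=cv2.minAreaRect((q[:,:2]*1000).astype(np.float32))
    print(n,'g',g[v,u],'z',np.nanmedian(q[:,2]).round(4),np.round(q[:,:2].mean(0),4),np.round(r[0],1),np.round(r[1],1),round(r[2],1),len(q))
E
python3 m.py
```

```text
table z [array([ 0.723, -0.172, -0.002]), array([ 0.515, -0.485,  0.001]), array([ 0.401,  0.018, -0.001]), array([ 0.328, -0.257, -0.002])]
disc z 0.0354 cent [ 0.4499 -0.1998] rect [ 450.2 -200.3] [51.3 54.8] 0.5 445
block z 0.0412 cent [ 0.4245 -0.3483] rect [ 424.7 -348.9] [43.9 45.7] 5.0 365
stick z 0.0302 cent [nan nan] rect [nan nan] [nan  0.] nan 188854
stub z 0.0656 cent [ 0.5858 -0.3475] rect [ 586.5 -348. ] [30.2 31. ] 37.0 151
big z 0.0348 cent [ 0.6166 -0.2049] rect [ 616.9 -204.9] [87.1 86.2] 88.5 1035
long z 0.0303 cent [ 0.4779 -0.0576] rect [478.6 -57.7] [139.6  30.2] 9.4 756
bottle z 0.0546 cent [ 0.5393 -0.1269] rect [ 539.3 -127.2] [12.1 11.9] 86.9 29
cap z 0.0399 cent [ 0.5243 -0.2668] rect [ 524.2 -266.8] [26.9 26.6] 86.8 116
nstick g 148 z 0.0099 [nan nan] [601.3 272.5] [ 46.3 116.8] 7.2 884
nstub g 157 z 0.01 [nan nan] [617.6 141.2] [44.7 45.4] 89.2 295
nblock g 154 z 0.0101 [nan nan] [517.5 261.1] [61.  54.3] 11.3 580
ndisc g 152 z 0.0099 [nan nan] [534.2 131.4] [70.3 54. ] 36.8 701
```

```bash
cat > m2.py <<'E'
from h import *
k=1.5625
c=np.load('top.npy',allow_pickle=True).item(); P=cloud(c)
g=cv2.cvtColor(c['pixels'],cv2.COLOR_RGB2GRAY)
f=384/2/np.tan(np.radians(c['vertical_fov'])/2); M=rot(c['orientation']).as_matrix()
def onz(u,v,z):
    d=M@np.array([(u-c['cx'])/f,-(v-c['cy'])/f,-1]); t=(z-c['xyz'][2])/d[2]; return (c['xyz']+t*d)[:2]
z=P[int(256/k),int(438/k)]
m=((P[...,2]>.022)&(P[...,2]<.038)).astype(np.uint8); _,L=cv2.connectedComponents(m)
q=P[L==L[int(256/k),int(438/k)]]; r=cv2.minAreaRect((q[:,:2]*1000).astype(np.float32)); print('stick',z,q[:,:2].mean(0),r,len(q))
C={}
for n,(x,y,o) in {'nstick':(218,269,(0,1)),'nstub':(304,259,(0,0)),'nblock':(222,322,(0,0)),'ndisc':(309,313,(0,0))}.items():
    u,v=int(x/k),int(y/k)
    L=cv2.connectedComponents((g>110).astype(np.uint8),connectivity=4)[1]
    mm=(L==L[v,u]).astype(np.uint8)
    ct=max(cv2.findContours(mm,cv2.RETR_EXTERNAL,cv2.CHAIN_APPROX_NONE)[0],key=cv2.contourArea)
    h=cv2.convexHull(ct); mo=cv2.moments(h); p=onz(mo['m10']/mo['m00'],mo['m01']/mo['m00'],.010); C[n]=p
    print(n,np.round(p,4),cv2.contourArea(h))
ctr=sum(C.values())/4
vy=(C['nstick']-C['nstub']+C['nblock']-C['ndisc'])/2; vx=(C['nstick']-C['nblock']+C['nstub']-C['ndisc'])/2
print('ctr',ctr,'vy',np.linalg.norm(vy),np.degrees(np.arctan2(-vy[0],vy[1])),'vx',np.linalg.norm(vx),np.degrees(np.arctan2(vx[1],vx[0])))
E
python3 m2.py
```

```text
stick [nan nan nan] [nan nan] ((nan, nan), (nan, 0.0), nan) 188361
nstick [0.601  0.2721] 866.0
nstub [0.6179 0.1409] 273.0
nblock [0.5173 0.2612] 573.0
ndisc [0.5348 0.1301] 672.0
ctr [0.56775962 0.20107338] vy 0.1323060135952621 7.488509484147117 vx 0.08409713407662799 7.399462806113672
```

```bash
cat > go.py <<'E'
# usage: go.py x y tipz closing_axis_deg  (tip = TCP+173 mm)
import sys; from h import *
x,y,z,a=map(float,sys.argv[1:5]); s=get_state()
p=np.array(s['position']); r=rot(s['orientation'])
best=None
for k in (0,180):
    t=np.radians(a+k); ty=np.array([np.cos(t),np.sin(t),0]); tz=np.array([0,0,-1.]); tx=np.cross(ty,tz)
    d=(r.inv()*R.from_matrix(np.stack([tx,ty,tz],1))).as_rotvec()
    if best is None or np.linalg.norm(d)<np.linalg.norm(best): best=d
print('t',np.round(r.inv().apply(np.array([x,y,z+.173])-p),4),'r',np.round(best,4),'q6',round(s['q'][5],2),'q1',round(s['q'][0],2),'t',s['time_s'])
E
python3 - <<'E'
from h import *
c=np.load('top.npy',allow_pickle=True).item(); P=cloud(c)
m=np.nan_to_num((P[...,2]>.022)&(P[...,2]<.038)); m[:, :int(415/1.5625)]=0; m[:, int(465/1.5625):]=0; m[:int(215/1.5625)]=0; m[int(295/1.5625):]=0
q=P[m.astype(bool)]; print(q[:,:2].mean(0),cv2.minAreaRect((q[:,:2]*1000).astype(np.float32)),len(q))
r=rot(get_state()['orientation']); print(r.as_matrix().round(3))
E
python3 go.py .450 -.200 .15 0
```

```text
[ 0.62316462 -0.067769  ] ((623.718505859375, -67.92241668701172), (29.917051315307617, 100.47599029541016), 70.98760223388672) 507
[[-0.901  0.435 -0.001]
 [ 0.435  0.901 -0.001]
 [ 0.    -0.001 -1.   ]]
t [-0.4922 -0.5343  0.0817] r [-1.300e-03  5.000e-04  1.121e+00] q6 -0.22 q1 0.91 t 0.1
```

Emit:
step_arm --targets '[{"tx":-0.02,"ty":-0.022,"tz":0,"rz":0.05},{"tx":-0.045,"ty":-0.049,"tz":0,"rz":0.12},{"tx":-0.072,"ty":-0.077,"tz":0,"rz":0.19},{"tx":-0.099,"ty":-0.106,"tz":0,"rz":0.26},{"tx":-0.126,"ty":-0.135,"tz":0.01,"rz":0.33},{"tx":-0.153,"ty":-0.165,"tz":0.02,"rz":0.4},{"tx":-0.18,"ty":-0.195,"tz":0.03,"rz":0.47},{"tx":-0.207,"ty":-0.225,"tz":0.04,"rz":0.54},{"tx":-0.234,"ty":-0.254,"tz":0.05,"rz":0.61},{"tx":-0.261,"ty":-0.283,"tz":0.06,"rz":0.68}]' --claw 1 --force 30

```text
invalid input
```

```bash
python3 go.py .450 -.200 .10 0
```

```text
t [-0.4922 -0.5342  0.1317] r [-1.300e-03  5.000e-04  1.121e+00] q6 -0.22 q1 0.91 t 0.1
```

Emit:
step_arm --targets '[{"tx":-0.02,"ty":-0.022,"tz":0,"rx":0,"ry":0,"rz":0.05},{"tx":-0.045,"ty":-0.049,"tz":0,"rx":0,"ry":0,"rz":0.12},{"tx":-0.072,"ty":-0.077,"tz":0,"rx":0,"ry":0,"rz":0.19},{"tx":-0.099,"ty":-0.106,"tz":0,"rx":0,"ry":0,"rz":0.26},{"tx":-0.126,"ty":-0.135,"tz":0.01,"rx":0,"ry":0,"rz":0.33},{"tx":-0.153,"ty":-0.165,"tz":0.02,"rx":0,"ry":0,"rz":0.4},{"tx":-0.18,"ty":-0.195,"tz":0.03,"rx":0,"ry":0,"rz":0.47},{"tx":-0.207,"ty":-0.225,"tz":0.04,"rx":0,"ry":0,"rz":0.54},{"tx":-0.234,"ty":-0.254,"tz":0.05,"rx":0,"ry":0,"rz":0.61},{"tx":-0.261,"ty":-0.283,"tz":0.06,"rx":0,"ry":0,"rz":0.68}]' --claw 1 --force 30

```text
time_s: 0.93
position: [0.3509, 0.1251, 0.3443]
orientation: [1.686, 2.651, 0.0]
wrist_force: [1.0, -0.4, 1.0]
width: 0.0855
grip_force: 0.0
```

```bash
python3 go.py .450 -.200 .10 0
```

```text
t [-0.3365 -0.0481  0.0713] r [2.000e-04 0.000e+00 4.378e-01] q6 -0.42 q1 0.02 t 0.9333
```

Emit:
step_arm --targets '[{"tx":-0.035,"ty":-0.005,"tz":0.007,"rx":0,"ry":0,"rz":0.05},{"tx":-0.07,"ty":-0.01,"tz":0.014,"rx":0,"ry":0,"rz":0.1},{"tx":-0.105,"ty":-0.015,"tz":0.021,"rx":0,"ry":0,"rz":0.15},{"tx":-0.14,"ty":-0.02,"tz":0.028,"rx":0,"ry":0,"rz":0.2},{"tx":-0.175,"ty":-0.025,"tz":0.035,"rx":0,"ry":0,"rz":0.25},{"tx":-0.21,"ty":-0.03,"tz":0.042,"rx":0,"ry":0,"rz":0.3},{"tx":-0.245,"ty":-0.035,"tz":0.049,"rx":0,"ry":0,"rz":0.35},{"tx":-0.28,"ty":-0.04,"tz":0.057,"rx":0,"ry":0,"rz":0.4},{"tx":-0.315,"ty":-0.045,"tz":0.065,"rx":0,"ry":0,"rz":0.43},{"tx":-0.3365,"ty":-0.048,"tz":0.071,"rx":0,"ry":0,"rz":0.438}]'

```text
time_s: 1.77
position: [0.4519, -0.2009, 0.2729]
orientation: [2.222, 2.221, -0.0]
wrist_force: [0.8, -0.1, -0.3]
width: 0.0855
grip_force: 0.0
```

```bash
python3 go.py .450 -.200 .01 0; python3 - <<'E'
from h import *
c=camera('wrist'); np.save('w0.npy',c,allow_pickle=True)
print(c['vertical_fov'],c['xyz'],rot(c['orientation']).as_matrix().round(2))
cv2.imwrite('pics/w0.png',c['pixels'][:,:,::-1])
E
```

```text
t [ 0.001  -0.0019  0.0899] r [ 0.0001  0.0004 -0.0004] q6 -0.66 q1 -0.66 t 1.7667
65.70646984690485 [ 0.45313069 -0.13491431  0.24355268] [[ 1.    0.   -0.  ]
 [-0.    0.96  0.26]
 [ 0.   -0.26  0.96]]
```

View pics/w0.png

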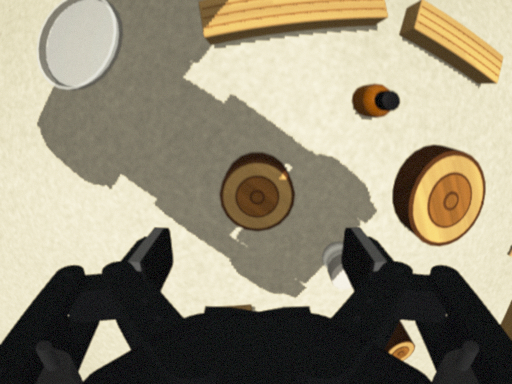

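The wrist view shows the disc at (257,191), midway between the fingers (165 and 350), and nothing stands in the closing path. Descending.

Emit:
step_arm --targets '[{"tx":0.001,"ty":-0.002,"tz":0.01,"rx":0,"ry":0,"rz":0},{"tx":0.001,"ty":-0.002,"tz":0.022,"rx":0,"ry":0,"rz":0},{"tx":0.001,"ty":-0.002,"tz":0.034,"rx":0,"ry":0,"rz":0},{"tx":0.001,"ty":-0.002,"tz":0.046,"rx":0,"ry":0,"rz":0},{"tx":0.001,"ty":-0.002,"tz":0.058,"rx":0,"ry":0,"rz":0},{"tx":0.001,"ty":-0.002,"tz":0.07,"rx":0,"ry":0,"rz":0},{"tx":0.001,"ty":-0.002,"tz":0.08,"rx":0,"ry":0,"rz":0},{"tx":0.001,"ty":-0.002,"tz":0.088,"rx":0,"ry":0,"rz":0},{"tx":0.001,"ty":-0.002,"tz":0.092,"rx":0,"ry":0,"rz":0},{"tx":0.001,"ty":-0.002,"tz":0.092,"rx":0,"ry":0,"rz":0}]'

```text
time_s: 2.65
position: [0.4492, -0.1967, 0.1811]
orientation: [-2.217, -2.224, 0.0]
wrist_force: [1.0, 0.7, 0.1]
width: 0.0851
grip_force: 0.0
```

Emit:
step_arm --targets '[{"tx":0,"ty":0,"tz":0,"rx":0,"ry":0,"rz":0},{"tx":0,"ty":0,"tz":0,"rx":0,"ry":0,"rz":0},{"tx":0,"ty":0,"tz":0,"rx":0,"ry":0,"rz":0},{"tx":0,"ty":0,"tz":0,"rx":0,"ry":0,"rz":0},{"tx":0,"ty":0,"tz":0,"rx":0,"ry":0,"rz":0},{"tx":0,"ty":0,"tz":0,"rx":0,"ry":0,"rz":0},{"tx":0,"ty":0,"tz":0,"rx":0,"ry":0,"rz":0},{"tx":0,"ty":0,"tz":0,"rx":0,"ry":0,"rz":0},{"tx":0,"ty":0,"tz":0,"rx":0,"ry":0,"rz":0},{"tx":0,"ty":0,"tz":0,"rx":0,"ry":0,"rz":0}]' --claw -1 --force 30

```text
time_s: 3.48
position: [0.4494, -0.1969, 0.1825]
orientation: [2.217, 2.224, 0.0]
wrist_force: [-1.1, 1.3, 5.7]
width: 0.0554
grip_force: 31.5
```

```bash
python3 go.py .5348 .1301 .1 7.45
```

```text
t [ 0.3267  0.0865 -0.0907] r [ 0.001   0.0008 -0.127 ] q6 -0.66 q1 -0.65 t 3.4833
```

Emit:
step_arm --targets '[{"tx":0,"ty":0,"tz":-0.008,"rx":0,"ry":0,"rz":0},{"tx":0,"ty":0,"tz":-0.025,"rx":0,"ry":0,"rz":0},{"tx":0,"ty":0,"tz":-0.045,"rx":0,"ry":0,"rz":0},{"tx":0.01,"ty":0.002,"tz":-0.065,"rx":0,"ry":0,"rz":0},{"tx":0.03,"ty":0.008,"tz":-0.08,"rx":0,"ry":0,"rz":-0.02},{"tx":0.06,"ty":0.015,"tz":-0.09,"rx":0,"ry":0,"rz":-0.04},{"tx":0.09,"ty":0.024,"tz":-0.09,"rx":0,"ry":0,"rz":-0.05},{"tx":0.12,"ty":0.032,"tz":-0.09,"rx":0,"ry":0,"rz":-0.06},{"tx":0.15,"ty":0.04,"tz":-0.09,"rx":0,"ry":0,"rz":-0.08},{"tx":0.18,"ty":0.048,"tz":-0.09,"rx":0,"ry":0,"rz":-0.09}]'

```text
time_s: 4.32
position: [0.4968, -0.0152, 0.2725]
orientation: [2.114, 2.323, 0.001]
wrist_force: [0.8, -0.4, -0.4]
width: 0.055
grip_force: 31.9
```

```bash
python3 go.py .5348 .1331 .1 7.45
```

```text
t [ 0.1441  0.0517 -0.0005] r [ 0.0006  0.0002 -0.0362] q6 -0.36 q1 -0.27 t 4.3167
```

Emit:
step_arm --targets '[{"tx":0.025,"ty":0.009,"tz":0,"rx":0,"ry":0,"rz":-0.01},{"tx":0.05,"ty":0.018,"tz":0,"rx":0,"ry":0,"rz":-0.02},{"tx":0.075,"ty":0.027,"tz":0,"rx":0,"ry":0,"rz":-0.03},{"tx":0.1,"ty":0.036,"tz":0,"rx":0,"ry":0,"rz":-0.036},{"tx":0.12,"ty":0.043,"tz":0.005,"rx":0,"ry":0,"rz":-0.036},{"tx":0.135,"ty":0.048,"tz":0.01,"rx":0,"ry":0,"rz":-0.036},{"tx":0.142,"ty":0.051,"tz":0.015,"rx":0,"ry":0,"rz":-0.036},{"tx":0.144,"ty":0.052,"tz":0.02,"rx":0,"ry":0,"rz":-0.036},{"tx":0.144,"ty":0.052,"tz":0.025,"rx":0,"ry":0,"rz":-0.036},{"tx":0.144,"ty":0.052,"tz":0.025,"rx":0,"ry":0,"rz":-0.036}]'

```text
time_s: 5.15
position: [0.5349, 0.1307, 0.2458]
orientation: [-2.074, -2.358, 0.002]
wrist_force: [-0.1, -1.0, -0.5]
width: 0.0549
grip_force: 31.9
```

```bash
python3 go.py .5348 .1331 .0195 7.45; python3 - <<'E'
from h import *
c=camera('wrist')
cv2.imwrite('pics/w1.png',c['pixels'][:,:,::-1])
E
```

```text
t [0.0024 0.0003 0.0533] r [-0.002   0.     -0.0016] q6 -0.1 q1 0.02 t 5.15
```

View pics/w1.png

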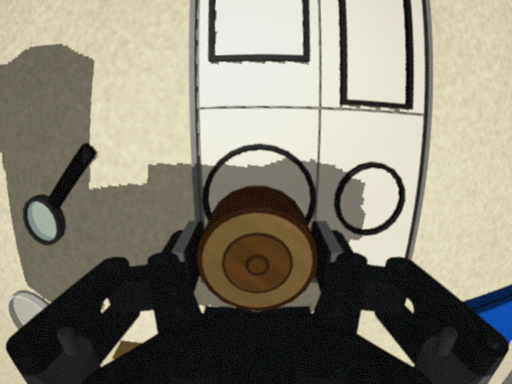

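The held disc is at (258,265), laterally in line with the round pocket (centre 259.5). Descending slowly.

Emit:
step_arm --targets '[{"tx":0.001,"ty":0,"tz":0.01,"rx":0,"ry":0,"rz":0},{"tx":0.002,"ty":0,"tz":0.02,"rx":0,"ry":0,"rz":0},{"tx":0.002,"ty":0,"tz":0.03,"rx":0,"ry":0,"rz":0},{"tx":0.002,"ty":0,"tz":0.038,"rx":0,"ry":0,"rz":0},{"tx":0.002,"ty":0,"tz":0.044,"rx":0,"ry":0,"rz":0},{"tx":0.002,"ty":0,"tz":0.047,"rx":0,"ry":0,"rz":0},{"tx":0.002,"ty":0,"tz":0.049,"rx":0,"ry":0,"rz":0},{"tx":0.002,"ty":0,"tz":0.05,"rx":0,"ry":0,"rz":0},{"tx":0.002,"ty":0,"tz":0.051,"rx":0,"ry":0,"rz":0},{"tx":0.002,"ty":0,"tz":0.052,"rx":0,"ry":0,"rz":0}]'

```text
time_s: 6.03
position: [0.535, 0.1335, 0.195]
orientation: [2.073, 2.36, 0.001]
wrist_force: [0.6, 0.2, 0.7]
width: 0.055
grip_force: 31.9
```

Emit:
step_arm --targets '[{"tx":0,"ty":0,"tz":0,"rx":0,"ry":0,"rz":0},{"tx":0,"ty":0,"tz":0.0005,"rx":0,"ry":0,"rz":0},{"tx":0,"ty":0,"tz":0.0005,"rx":0,"ry":0,"rz":0},{"tx":0,"ty":0,"tz":0.001,"rx":0,"ry":0,"rz":0},{"tx":0,"ty":0,"tz":0.001,"rx":0,"ry":0,"rz":0},{"tx":0,"ty":0,"tz":0.0015,"rx":0,"ry":0,"rz":0},{"tx":0,"ty":0,"tz":0.0015,"rx":0,"ry":0,"rz":0},{"tx":0,"ty":0,"tz":0.0015,"rx":0,"ry":0,"rz":0},{"tx":0,"ty":0,"tz":0.0015,"rx":0,"ry":0,"rz":0},{"tx":0,"ty":0,"tz":0.0015,"rx":0,"ry":0,"rz":0}]'

```text
time_s: 6.87
position: [0.5349, 0.1335, 0.1932]
orientation: [-2.074, -2.36, 0.0]
wrist_force: [0.0, -1.2, -0.6]
width: 0.0547
grip_force: 31.9
```

Emit:
step_arm --targets '[{"tx":0,"ty":0,"tz":0.0003,"rx":0,"ry":0,"rz":0},{"tx":0,"ty":0,"tz":0.0006,"rx":0,"ry":0,"rz":0},{"tx":0,"ty":0,"tz":0.0009,"rx":0,"ry":0,"rz":0},{"tx":0,"ty":0,"tz":0.0012,"rx":0,"ry":0,"rz":0},{"tx":0,"ty":0,"tz":0.0015,"rx":0,"ry":0,"rz":0},{"tx":0,"ty":0,"tz":0.0015,"rx":0,"ry":0,"rz":0},{"tx":0,"ty":0,"tz":0.0015,"rx":0,"ry":0,"rz":0},{"tx":0,"ty":0,"tz":0.0015,"rx":0,"ry":0,"rz":0},{"tx":0,"ty":0,"tz":0.0015,"rx":0,"ry":0,"rz":0},{"tx":0,"ty":0,"tz":0.0015,"rx":0,"ry":0,"rz":0}]'

```text
time_s: 7.7
position: [0.5349, 0.1335, 0.1925]
orientation: [2.073, 2.36, 0.0]
wrist_force: [-2.7, -0.5, 8.4]
width: 0.0548
grip_force: 32.8
```

Contact with the floor. Releasing and rising.

Emit:
step_arm --targets '[{"tx":0,"ty":0,"tz":0,"rx":0,"ry":0,"rz":0},{"tx":0,"ty":0,"tz":0,"rx":0,"ry":0,"rz":0},{"tx":0,"ty":0,"tz":0,"rx":0,"ry":0,"rz":0},{"tx":0,"ty":0,"tz":0,"rx":0,"ry":0,"rz":0},{"tx":0,"ty":0,"tz":0,"rx":0,"ry":0,"rz":0},{"tx":0,"ty":0,"tz":-0.005,"rx":0,"ry":0,"rz":0},{"tx":0,"ty":0,"tz":-0.02,"rx":0,"ry":0,"rz":0},{"tx":0,"ty":0,"tz":-0.04,"rx":0,"ry":0,"rz":0},{"tx":0,"ty":0,"tz":-0.06,"rx":0,"ry":0,"rz":0},{"tx":0,"ty":0,"tz":-0.08,"rx":0,"ry":0,"rz":0}]' --claw 0.75

```text
time_s: 8.53
position: [0.5348, 0.1335, 0.2729]
orientation: [-2.074, -2.36, 0.0]
wrist_force: [-0.2, 0.8, 0.1]
width: 0.0749
grip_force: 0.0
```

```bash
python3 go.py .4245 -.3485 .09 5; python3 - <<'E'
from h import *
c=camera('top'); np.save('top1.npy',c,allow_pickle=True)
a=c['pixels'][:,:,::-1][130:290,90:440]
cv2.imwrite('pics/t1.png',cv2.resize(a,None,fx=2.2,fy=2.2,interpolation=cv2.INTER_CUBIC))
b=np.load('top.npy',allow_pickle=True).item()['pixels'][:,:,::-1][225:270,380:425]
cv2.imwrite('pics/b.png',cv2.resize(b,None,fx=8,fy=8,interpolation=cv2.INTER_CUBIC))
E
```

```text
t [-0.4638 -0.1714  0.0099] r [-0.0001  0.      0.0418] q6 -0.1 q1 0.03 t 8.5333
```

View pics/b.png

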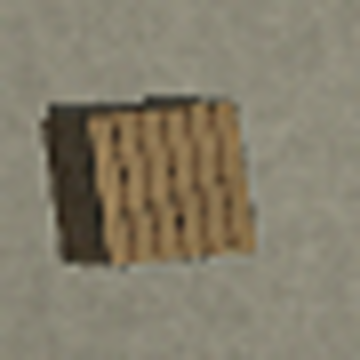

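The block crop shows top-face corners at (88,118), (235,100), (255,250) and (110,265). I'll project these to get its yaw.

```bash
python3 - <<'E'
from h import *
c=np.load('top.npy',allow_pickle=True).item(); f=384/2/np.tan(np.radians(c['vertical_fov'])/2); M=rot(c['orientation']).as_matrix()
def onz(u,v,z):
    d=M@np.array([(u-c['cx'])/f,-(v-c['cy'])/f,-1]); t=(z-c['xyz'][2])/d[2]; return (c['xyz']+t*d)[:2]
p=np.array([onz(380+x/8-.44,225+y/8-.44,.04) for x,y in [(88,118),(235,100),(255,250),(110,265)]])
print(p.round(4),p.mean(0))
for i in range(4):
    e=p[(i+1)%4]-p[i]; print(np.linalg.norm(e),np.degrees(np.arctan2(e[1],e[0])))
E
```

```text
[[ 0.4434 -0.3252]
 [ 0.449  -0.3687]
 [ 0.4059 -0.3725]
 [ 0.4012 -0.3299]] [ 0.42487498 -0.34908446]
0.043829212822742644 -82.6156888349419
0.043329052667859747 -174.95979241233906
0.042811563209925206 96.23159943919502
0.04243809926061873 6.37723910205008
```

Emit:
step_arm --targets '[{"tx":-0.02,"ty":-0.007,"tz":0,"rx":0,"ry":0,"rz":0},{"tx":-0.05,"ty":-0.018,"tz":0,"rx":0,"ry":0,"rz":0},{"tx":-0.085,"ty":-0.031,"tz":0,"rx":0,"ry":0,"rz":0},{"tx":-0.12,"ty":-0.044,"tz":0,"rx":0,"ry":0,"rz":0},{"tx":-0.155,"ty":-0.057,"tz":0,"rx":0,"ry":0,"rz":0},{"tx":-0.19,"ty":-0.07,"tz":0,"rx":0,"ry":0,"rz":0},{"tx":-0.225,"ty":-0.083,"tz":0,"rx":0,"ry":0,"rz":0},{"tx":-0.26,"ty":-0.096,"tz":0,"rx":0,"ry":0,"rz":0},{"tx":-0.295,"ty":-0.109,"tz":0,"rx":0,"ry":0,"rz":0},{"tx":-0.33,"ty":-0.122,"tz":0,"rx":0,"ry":0,"rz":0.02}]' --claw 0.8

```text
time_s: 9.42
position: [0.4556, -0.2112, 0.2721]
orientation: [2.097, 2.339, 0.0]
wrist_force: [0.4, -0.1, 0.1]
width: 0.0772
grip_force: 0.0
```

```bash
python3 go.py .4248 -.349 .07 6.3
```

```text
t [-0.1337 -0.0457  0.0291] r [ 0.0004  0.0003 -0.0009] q6 -0.78 q1 -0.67 t 9.4167
```

View pics/t1.png

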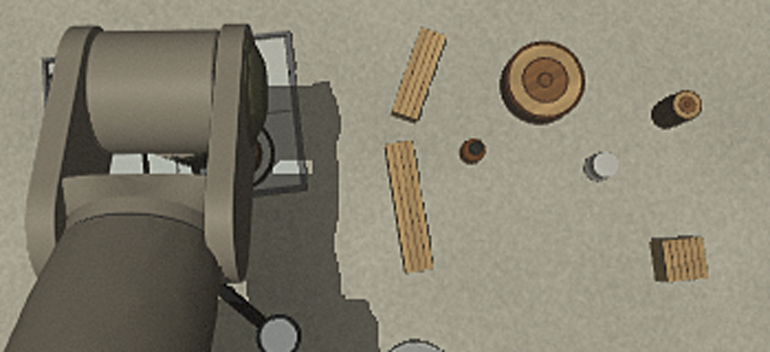

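The arm hides the tray in this top view; the disc's edge just shows at (262,155). The other pieces haven't moved.

Emit:
step_arm --targets '[{"tx":-0.03,"ty":-0.01,"tz":0.004,"rx":0,"ry":0,"rz":0},{"tx":-0.06,"ty":-0.02,"tz":0.008,"rx":0,"ry":0,"rz":0},{"tx":-0.085,"ty":-0.03,"tz":0.012,"rx":0,"ry":0,"rz":0},{"tx":-0.105,"ty":-0.037,"tz":0.016,"rx":0,"ry":0,"rz":0},{"tx":-0.12,"ty":-0.042,"tz":0.02,"rx":0,"ry":0,"rz":0},{"tx":-0.13,"ty":-0.045,"tz":0.024,"rx":0,"ry":0,"rz":0},{"tx":-0.134,"ty":-0.046,"tz":0.028,"rx":0,"ry":0,"rz":0},{"tx":-0.134,"ty":-0.046,"tz":0.029,"rx":0,"ry":0,"rz":0},{"tx":-0.134,"ty":-0.046,"tz":0.029,"rx":0,"ry":0,"rz":0},{"tx":-0.134,"ty":-0.046,"tz":0.029,"rx":0,"ry":0,"rz":0}]'

```text
time_s: 10.25
position: [0.4256, -0.3467, 0.2428]
orientation: [-2.095, -2.34, -0.0]
wrist_force: [-0.4, -0.3, 0.0]
width: 0.0771
grip_force: 0.0
```

```bash
python3 go.py .4248 -.349 .010 6.3
```

```text
t [-0.0022 -0.0011  0.0598] r [-0.0002 -0.0005  0.0002] q6 -1.01 q1 -0.9 t 10.25
```

Emit:
step_arm --targets '[{"tx":-0.002,"ty":-0.001,"tz":0.01,"rx":0,"ry":0,"rz":0},{"tx":-0.002,"ty":-0.001,"tz":0.025,"rx":0,"ry":0,"rz":0},{"tx":-0.002,"ty":-0.001,"tz":0.04,"rx":0,"ry":0,"rz":0},{"tx":-0.002,"ty":-0.001,"tz":0.05,"rx":0,"ry":0,"rz":0},{"tx":-0.002,"ty":-0.001,"tz":0.056,"rx":0,"ry":0,"rz":0},{"tx":-0.002,"ty":-0.001,"tz":0.058,"rx":0,"ry":0,"rz":0},{"tx":-0.002,"ty":-0.001,"tz":0.058,"rx":0,"ry":0,"rz":0},{"tx":-0.002,"ty":-0.001,"tz":0.058,"rx":0,"ry":0,"rz":0},{"tx":-0.002,"ty":-0.001,"tz":0.058,"rx":0,"ry":0,"rz":0},{"tx":-0.002,"ty":-0.001,"tz":0.058,"rx":0,"ry":0,"rz":0}]'

```text
time_s: 11.08
position: [0.4246, -0.3499, 0.1853]
orientation: [2.096, 2.338, -0.0]
wrist_force: [0.7, -0.1, -0.5]
width: 0.0773
grip_force: 0.0
```

Emit:
step_arm --targets '[{"tx":0,"ty":0,"tz":0,"rx":0,"ry":0,"rz":0},{"tx":0,"ty":0,"tz":0,"rx":0,"ry":0,"rz":0},{"tx":0,"ty":0,"tz":0,"rx":0,"ry":0,"rz":0},{"tx":0,"ty":0,"tz":0,"rx":0,"ry":0,"rz":0},{"tx":0,"ty":0,"tz":0,"rx":0,"ry":0,"rz":0},{"tx":0,"ty":0,"tz":0,"rx":0,"ry":0,"rz":0},{"tx":0,"ty":0,"tz":0,"rx":0,"ry":0,"rz":0},{"tx":0,"ty":0,"tz":0,"rx":0,"ry":0,"rz":0},{"tx":0,"ty":0,"tz":0,"rx":0,"ry":0,"rz":0},{"tx":0,"ty":0,"tz":0,"rx":0,"ry":0,"rz":0}]' --claw -1 --force 30

```text
time_s: 11.92
position: [0.4246, -0.3498, 0.185]
orientation: [2.097, 2.339, -0.0]
wrist_force: [-0.5, 0.3, 5.6]
width: 0.0436
grip_force: 32.1
```

Emit:
step_arm --targets '[{"tx":0,"ty":0,"tz":-0.008,"rx":0,"ry":0,"rz":0},{"tx":0,"ty":0,"tz":-0.02,"rx":0,"ry":0,"rz":0},{"tx":0,"ty":0,"tz":-0.035,"rx":0,"ry":0,"rz":0},{"tx":0,"ty":0,"tz":-0.05,"rx":0,"ry":0,"rz":0},{"tx":0,"ty":0,"tz":-0.065,"rx":0,"ry":0,"rz":0},{"tx":0,"ty":0,"tz":-0.08,"rx":0,"ry":0,"rz":0},{"tx":0,"ty":0,"tz":-0.09,"rx":0,"ry":0,"rz":0},{"tx":0,"ty":0,"tz":-0.1,"rx":0,"ry":0,"rz":0},{"tx":0,"ty":0,"tz":-0.1,"rx":0,"ry":0,"rz":0},{"tx":0,"ty":0,"tz":-0.1,"rx":0,"ry":0,"rz":0}]'

```text
time_s: 12.75
position: [0.4244, -0.3497, 0.2847]
orientation: [2.097, 2.339, -0.0]
wrist_force: [0.2, -0.8, -0.4]
width: 0.0434
grip_force: 31.5
```

```bash
python3 go.py .5173 .2612 .11 7.45
```

```text
t [0.5972 0.1588 0.0016] r [ 0.      0.0001 -0.021 ] q6 -1.01 q1 -0.9 t 12.75
```

Emit:
step_arm --targets '[{"tx":0.015,"ty":0.004,"tz":0,"rx":0,"ry":0,"rz":0},{"tx":0.04,"ty":0.011,"tz":0,"rx":0,"ry":0,"rz":0},{"tx":0.07,"ty":0.019,"tz":0,"rx":0,"ry":0,"rz":0},{"tx":0.105,"ty":0.028,"tz":0,"rx":0,"ry":0,"rz":0},{"tx":0.14,"ty":0.037,"tz":0,"rx":0,"ry":0,"rz":0},{"tx":0.175,"ty":0.047,"tz":0,"rx":0,"ry":0,"rz":0},{"tx":0.21,"ty":0.056,"tz":0,"rx":0,"ry":0,"rz":0},{"tx":0.245,"ty":0.065,"tz":0,"rx":0,"ry":0,"rz":0},{"tx":0.28,"ty":0.074,"tz":0,"rx":0,"ry":0,"rz":0},{"tx":0.315,"ty":0.084,"tz":0,"rx":0,"ry":0,"rz":0}]'

```text
time_s: 13.58
position: [0.473, -0.025, 0.284]
orientation: [-2.096, -2.338, 0.001]
wrist_force: [-0.3, -0.1, -0.7]
width: 0.0434
grip_force: 31.5
```

Emit:
step_arm --targets '[{"tx":0.035,"ty":0.009,"tz":0,"rx":0,"ry":0,"rz":0},{"tx":0.07,"ty":0.018,"tz":0,"rx":0,"ry":0,"rz":0},{"tx":0.105,"ty":0.028,"tz":0,"rx":0,"ry":0,"rz":0},{"tx":0.14,"ty":0.037,"tz":0,"rx":0,"ry":0,"rz":0},{"tx":0.175,"ty":0.046,"tz":0,"rx":0,"ry":0,"rz":0},{"tx":0.205,"ty":0.055,"tz":0,"rx":0,"ry":0,"rz":-0.02},{"tx":0.235,"ty":0.063,"tz":0,"rx":0,"ry":0,"rz":-0.02},{"tx":0.26,"ty":0.069,"tz":0,"rx":0,"ry":0,"rz":-0.02},{"tx":0.275,"ty":0.073,"tz":0,"rx":0,"ry":0,"rz":-0.02},{"tx":0.282,"ty":0.075,"tz":0,"rx":0,"ry":0,"rz":-0.02}]'

```text
time_s: 14.42
position: [0.5167, 0.2634, 0.2836]
orientation: [-2.07, -2.362, 0.002]
wrist_force: [-0.1, -0.6, -0.8]
width: 0.0436
grip_force: 31.5
```

```bash
python3 - <<'E'
from h import *
c=camera('wrist'); camera('wrist')
cv2.imwrite('pics/w2.png',c['pixels'][:,:,::-1])
E
python3 go.py .5173 .2612 .022 7.45
```

```text
t [-0.0007  0.0003  0.0889] r [-0.0016  0.0002  0.0007] q6 0.13 q1 0.26 t 14.5167
```

View pics/w2.png

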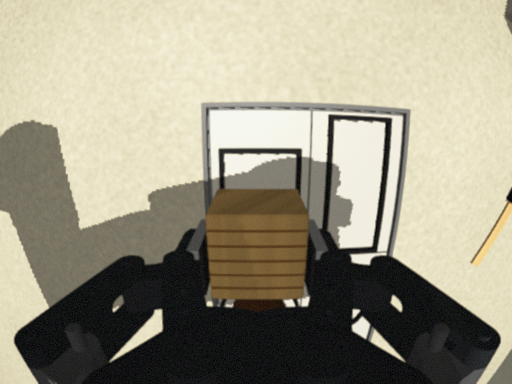

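The block, at (257,245), is square to the square pocket (219–301) and centred over it. Lowering.

Emit:
step_arm --targets '[{"tx":-0.0007,"ty":0,"tz":0.01,"rx":0,"ry":0,"rz":0},{"tx":-0.0007,"ty":0,"tz":0.025,"rx":0,"ry":0,"rz":0},{"tx":-0.0007,"ty":0,"tz":0.042,"rx":0,"ry":0,"rz":0},{"tx":-0.0007,"ty":0,"tz":0.057,"rx":0,"ry":0,"rz":0},{"tx":-0.0007,"ty":0,"tz":0.068,"rx":0,"ry":0,"rz":0},{"tx":-0.0007,"ty":0,"tz":0.076,"rx":0,"ry":0,"rz":0},{"tx":-0.0007,"ty":0,"tz":0.081,"rx":0,"ry":0,"rz":0},{"tx":-0.0007,"ty":0,"tz":0.084,"rx":0,"ry":0,"rz":0},{"tx":-0.0007,"ty":0,"tz":0.086,"rx":0,"ry":0,"rz":0},{"tx":-0.0007,"ty":0,"tz":0.087,"rx":0,"ry":0,"rz":0}]'

```text
time_s: 15.35
position: [0.5178, 0.2602, 0.1979]
orientation: [2.073, 2.36, 0.001]
wrist_force: [0.3, 0.3, -0.5]
width: 0.0432
grip_force: 31.5
```

Emit:
step_arm --targets '[{"tx":0,"ty":0,"tz":0,"rx":0,"ry":0,"rz":0},{"tx":0,"ty":0,"tz":0.0003,"rx":0,"ry":0,"rz":0},{"tx":0,"ty":0,"tz":0.0006,"rx":0,"ry":0,"rz":0},{"tx":0,"ty":0,"tz":0.0009,"rx":0,"ry":0,"rz":0},{"tx":0,"ty":0,"tz":0.0012,"rx":0,"ry":0,"rz":0},{"tx":0,"ty":0,"tz":0.0016,"rx":0,"ry":0,"rz":0},{"tx":0,"ty":0,"tz":0.002,"rx":0,"ry":0,"rz":0},{"tx":0,"ty":0,"tz":0.002,"rx":0,"ry":0,"rz":0},{"tx":0,"ty":0,"tz":0.002,"rx":0,"ry":0,"rz":0},{"tx":0,"ty":0,"tz":0.002,"rx":0,"ry":0,"rz":0}]'

```text
time_s: 16.18
position: [0.5177, 0.2603, 0.1957]
orientation: [-2.074, -2.36, 0.0]
wrist_force: [-0.0, -0.8, -0.2]
width: 0.0434
grip_force: 31.5
```

Emit:
step_arm --targets '[{"tx":0,"ty":0,"tz":0.0003,"rx":0,"ry":0,"rz":0},{"tx":0,"ty":0,"tz":0.0006,"rx":0,"ry":0,"rz":0},{"tx":0,"ty":0,"tz":0.0009,"rx":0,"ry":0,"rz":0},{"tx":0,"ty":0,"tz":0.0012,"rx":0,"ry":0,"rz":0},{"tx":0,"ty":0,"tz":0.0014,"rx":0,"ry":0,"rz":0},{"tx":0,"ty":0,"tz":0.0014,"rx":0,"ry":0,"rz":0},{"tx":0,"ty":0,"tz":0.0014,"rx":0,"ry":0,"rz":0},{"tx":0,"ty":0,"tz":0.0014,"rx":0,"ry":0,"rz":0},{"tx":0,"ty":0,"tz":0.0014,"rx":0,"ry":0,"rz":0},{"tx":0,"ty":0,"tz":0.0014,"rx":0,"ry":0,"rz":0}]'

```text
time_s: 17.02
position: [0.5176, 0.2603, 0.195]
orientation: [2.073, 2.36, 0.001]
wrist_force: [-3.1, -1.3, 6.8]
width: 0.0436
grip_force: 32.3
```

Contact. Releasing.

Emit:
step_arm --targets '[{"tx":0,"ty":0,"tz":0,"rx":0,"ry":0,"rz":0},{"tx":0,"ty":0,"tz":0,"rx":0,"ry":0,"rz":0},{"tx":0,"ty":0,"tz":0,"rx":0,"ry":0,"rz":0},{"tx":0,"ty":0,"tz":0,"rx":0,"ry":0,"rz":0},{"tx":0,"ty":0,"tz":0,"rx":0,"ry":0,"rz":0},{"tx":0,"ty":0,"tz":-0.005,"rx":0,"ry":0,"rz":0},{"tx":0,"ty":0,"tz":-0.02,"rx":0,"ry":0,"rz":0},{"tx":0,"ty":0,"tz":-0.045,"rx":0,"ry":0,"rz":0},{"tx":0,"ty":0,"tz":-0.07,"rx":0,"ry":0,"rz":0},{"tx":0,"ty":0,"tz":-0.09,"rx":0,"ry":0,"rz":0}]' --claw 0.5

```text
time_s: 17.85
position: [0.5177, 0.2603, 0.2864]
orientation: [2.073, 2.359, 0.002]
wrist_force: [-0.9, 0.2, -0.3]
width: 0.0637
grip_force: 0.0
```

```bash
python3 go.py .6235 -.068 .09 71
```

```text
t [-0.3392  0.0627  0.0234] r [ 1.3000e-03  6.0000e-04 -1.1102e+00] q6 0.13 q1 0.26 t 17.85
```

Emit:
step_arm --targets '[{"tx":-0.02,"ty":0.004,"tz":0,"rx":0,"ry":0,"rz":-0.07},{"tx":-0.055,"ty":0.01,"tz":0,"rx":0,"ry":0,"rz":-0.18},{"tx":-0.09,"ty":0.017,"tz":0,"rx":0,"ry":0,"rz":-0.3},{"tx":-0.13,"ty":0.024,"tz":0,"rx":0,"ry":0,"rz":-0.42},{"tx":-0.17,"ty":0.031,"tz":0,"rx":0,"ry":0,"rz":-0.54},{"tx":-0.21,"ty":0.039,"tz":0.005,"rx":0,"ry":0,"rz":-0.66},{"tx":-0.25,"ty":0.046,"tz":0.01,"rx":0,"ry":0,"rz":-0.78},{"tx":-0.29,"ty":0.053,"tz":0.015,"rx":0,"ry":0,"rz":-0.9},{"tx":-0.32,"ty":0.059,"tz":0.02,"rx":0,"ry":0,"rz":-1.02},{"tx":-0.339,"ty":0.063,"tz":0.023,"rx":0,"ry":0,"rz":-1.11}]'

```text
time_s: 18.68
position: [0.6244, -0.0717, 0.261]
orientation: [0.513, 3.099, -0.001]
wrist_force: [-0.3, 0.0, -0.4]
width: 0.0638
grip_force: 0.0
```

```bash
python3 - <<'E'
from h import *
camera('wrist'); camera('wrist'); c=camera('wrist')
cv2.imwrite('pics/w3.png',c['pixels'][:,:,::-1])
c=camera('top'); 
a=c['pixels'][:,:,::-1][130:240,100:240]
cv2.imwrite('pics/t3.png',cv2.resize(a,None,fx=5,fy=5,interpolation=cv2.INTER_CUBIC))
E
python3 go.py .6235 -.068 .007 71
```

```text
t [-0.     -0.0003  0.0814] r [ 0.0003 -0.0005 -0.0026] q6 -1.53 q1 -0.3 t 18.8833
```

View pics/w3.png

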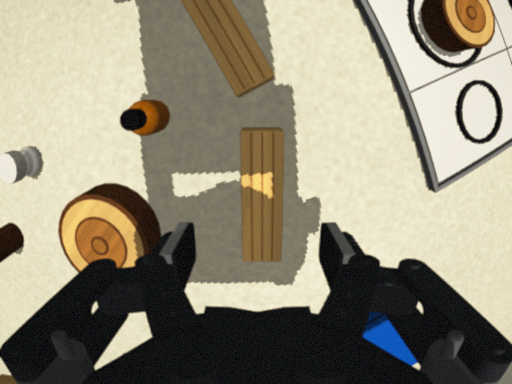

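View pics/t3.png

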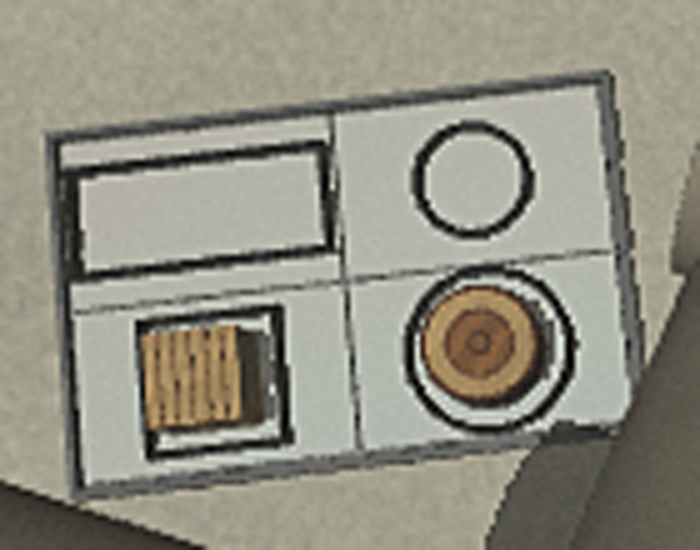

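The block and disc both sit inside their pockets (crop positions (192,378) and (480,342)). The stick at (262,195) is in line with the jaws and centred between them. Descending.

Emit:
step_arm --targets '[{"tx":0,"ty":0,"tz":0.01,"rx":0,"ry":0,"rz":0},{"tx":0,"ty":0,"tz":0.025,"rx":0,"ry":0,"rz":0},{"tx":0,"ty":0,"tz":0.042,"rx":0,"ry":0,"rz":0},{"tx":0,"ty":0,"tz":0.057,"rx":0,"ry":0,"rz":0},{"tx":0,"ty":0,"tz":0.068,"rx":0,"ry":0,"rz":0},{"tx":0,"ty":0,"tz":0.075,"rx":0,"ry":0,"rz":0},{"tx":0,"ty":0,"tz":0.0775,"rx":0,"ry":0,"rz":0},{"tx":0,"ty":0,"tz":0.0775,"rx":0,"ry":0,"rz":0},{"tx":0,"ty":0,"tz":0.0775,"rx":0,"ry":0,"rz":0},{"tx":0,"ty":0,"tz":0.0775,"rx":0,"ry":0,"rz":0}]'

```text
time_s: 19.72
position: [0.6239, -0.0678, 0.1846]
orientation: [0.519, 3.097, -0.0]
wrist_force: [0.9, -0.8, 0.2]
width: 0.0639
grip_force: 0.0
```

Emit:
step_arm --targets '[{"tx":0,"ty":0,"tz":0,"rx":0,"ry":0,"rz":0},{"tx":0,"ty":0,"tz":0,"rx":0,"ry":0,"rz":0},{"tx":0,"ty":0,"tz":0,"rx":0,"ry":0,"rz":0},{"tx":0,"ty":0,"tz":0,"rx":0,"ry":0,"rz":0},{"tx":0,"ty":0,"tz":0,"rx":0,"ry":0,"rz":0},{"tx":0,"ty":0,"tz":0,"rx":0,"ry":0,"rz":0},{"tx":0,"ty":0,"tz":0,"rx":0,"ry":0,"rz":0},{"tx":0,"ty":0,"tz":0,"rx":0,"ry":0,"rz":0},{"tx":0,"ty":0,"tz":0,"rx":0,"ry":0,"rz":0},{"tx":0,"ty":0,"tz":0,"rx":0,"ry":0,"rz":0}]' --claw -1 --force 30

```text
time_s: 20.55
position: [0.6239, -0.0679, 0.1843]
orientation: [0.519, 3.098, -0.0]
wrist_force: [-0.6, 0.1, 6.6]
width: 0.0297
grip_force: 31.6
```

Emit:
step_arm --targets '[{"tx":0,"ty":0,"tz":-0.008,"rx":0,"ry":0,"rz":0},{"tx":0,"ty":0,"tz":-0.02,"rx":0,"ry":0,"rz":0},{"tx":0,"ty":0,"tz":-0.035,"rx":0,"ry":0,"rz":0},{"tx":0,"ty":0,"tz":-0.05,"rx":0,"ry":0,"rz":0},{"tx":0,"ty":0,"tz":-0.065,"rx":0,"ry":0,"rz":0},{"tx":0,"ty":0,"tz":-0.08,"rx":0,"ry":0,"rz":0},{"tx":0,"ty":0,"tz":-0.09,"rx":0,"ry":0,"rz":0},{"tx":0,"ty":0,"tz":-0.1,"rx":0,"ry":0,"rz":0},{"tx":0,"ty":0,"tz":-0.1,"rx":0,"ry":0,"rz":0},{"tx":0,"ty":0,"tz":-0.1,"rx":0,"ry":0,"rz":0}]'

```text
time_s: 21.38
position: [0.6237, -0.0678, 0.284]
orientation: [0.519, 3.098, -0.0]
wrist_force: [-0.5, 0.6, -0.9]
width: 0.0296
grip_force: 30.9
```

```bash
python3 go.py .601 .2721 .11 7.45
```

```text
t [0.1322 0.3139 0.001 ] r [3.000e-04 4.000e-04 1.109e+00] q6 -1.54 q1 -0.3 t 21.3833
```

Emit:
step_arm --targets '[{"tx":0.006,"ty":0.014,"tz":0,"rx":0,"ry":0,"rz":0.05},{"tx":0.017,"ty":0.041,"tz":0,"rx":0,"ry":0,"rz":0.15},{"tx":0.031,"ty":0.073,"tz":0,"rx":0,"ry":0,"rz":0.26},{"tx":0.045,"ty":0.107,"tz":0,"rx":0,"ry":0,"rz":0.38},{"tx":0.06,"ty":0.142,"tz":0,"rx":0,"ry":0,"rz":0.5},{"tx":0.075,"ty":0.177,"tz":0,"rx":0,"ry":0,"rz":0.62},{"tx":0.09,"ty":0.212,"tz":0,"rx":0,"ry":0,"rz":0.74},{"tx":0.104,"ty":0.246,"tz":0,"rx":0,"ry":0,"rz":0.86},{"tx":0.117,"ty":0.277,"tz":0,"rx":0,"ry":0,"rz":0.97},{"tx":0.127,"ty":0.3,"tz":0,"rx":0,"ry":0,"rz":1.06}]'

```text
time_s: 22.22
position: [0.6006, 0.26, 0.2826]
orientation: [-2.018, -2.406, 0.002]
wrist_force: [-0.2, -0.7, 0.3]
width: 0.0294
grip_force: 30.9
```

```bash
python3 -c "
from h import *
[camera('wrist') for _ in range(3)]"; python3 go.py .601 .2721 .05 7.45
```

```text
t [0.013  0.0027 0.0595] r [-0.002   0.0002  0.0524] q6 0.04 q1 0.23 t 22.3667
```

Emit:
step_arm --targets '[{"tx":0.004,"ty":0.001,"tz":0,"rx":0,"ry":0,"rz":0.02},{"tx":0.008,"ty":0.002,"tz":0.005,"rx":0,"ry":0,"rz":0.04},{"tx":0.012,"ty":0.0025,"tz":0.015,"rx":-0.002,"ry":0,"rz":0.052},{"tx":0.013,"ty":0.0027,"tz":0.028,"rx":-0.002,"ry":0,"rz":0.052},{"tx":0.013,"ty":0.0027,"tz":0.04,"rx":-0.002,"ry":0,"rz":0.052},{"tx":0.013,"ty":0.0027,"tz":0.05,"rx":-0.002,"ry":0,"rz":0.052},{"tx":0.013,"ty":0.0027,"tz":0.056,"rx":-0.002,"ry":0,"rz":0.052},{"tx":0.013,"ty":0.0027,"tz":0.059,"rx":-0.002,"ry":0,"rz":0.052},{"tx":0.013,"ty":0.0027,"tz":0.059,"rx":-0.002,"ry":0,"rz":0.052},{"tx":0.013,"ty":0.0027,"tz":0.059,"rx":-0.002,"ry":0,"rz":0.052}]'

```text
time_s: 23.2
position: [0.6019, 0.2703, 0.2251]
orientation: [2.075, 2.357, 0.003]
wrist_force: [0.1, 0.2, 0.0]
width: 0.0295
grip_force: 30.9
```

```bash
python3 - <<'E'
from h import *
c=camera('wrist')
cv2.imwrite('pics/w4.png',c['pixels'][:,:,::-1])
E
python3 go.py .601 .2721 .0215 7.45
```

```text
t [ 0.0018 -0.0008  0.0309] r [ 0.0031 -0.0002 -0.003 ] q6 0.12 q1 0.24 t 23.25
```

View pics/w4.png

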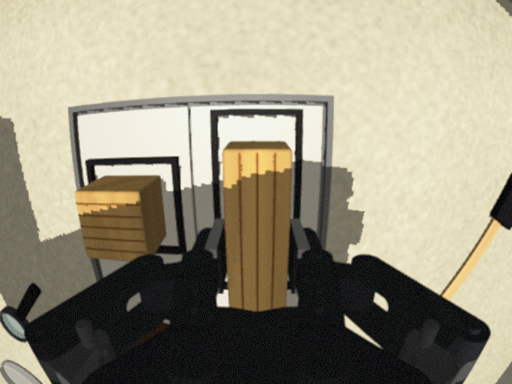

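The stick at (257,200) is parallel to the long pocket (215–300) and centred in it. Lowering.

Emit:
step_arm --targets '[{"tx":0.001,"ty":-0.0008,"tz":0.007,"rx":0,"ry":0,"rz":0},{"tx":0.0018,"ty":-0.0008,"tz":0.014,"rx":0.002,"ry":0,"rz":0},{"tx":0.0018,"ty":-0.0008,"tz":0.02,"rx":0.002,"ry":0,"rz":0},{"tx":0.0018,"ty":-0.0008,"tz":0.024,"rx":0.002,"ry":0,"rz":0},{"tx":0.0018,"ty":-0.0008,"tz":0.0265,"rx":0.002,"ry":0,"rz":0},{"tx":0.0018,"ty":-0.0008,"tz":0.028,"rx":0.002,"ry":0,"rz":0},{"tx":0.0018,"ty":-0.0008,"tz":0.029,"rx":0.002,"ry":0,"rz":0},{"tx":0.0018,"ty":-0.0008,"tz":0.0295,"rx":0.002,"ry":0,"rz":0},{"tx":0.0018,"ty":-0.0008,"tz":0.03,"rx":0.002,"ry":0,"rz":0},{"tx":0.0018,"ty":-0.0008,"tz":0.0305,"rx":0.002,"ry":0,"rz":0}]'

```text
time_s: 24.08
position: [0.6009, 0.2722, 0.1945]
orientation: [2.076, 2.358, 0.001]
wrist_force: [-0.0, -0.1, -1.2]
width: 0.0296
grip_force: 30.9
```

Emit:
step_arm --targets '[{"tx":0,"ty":0,"tz":0,"rx":0,"ry":0,"rz":0},{"tx":0,"ty":0,"tz":0.0002,"rx":0,"ry":0,"rz":0},{"tx":0,"ty":0,"tz":0.0004,"rx":0,"ry":0,"rz":0},{"tx":0,"ty":0,"tz":0.0006,"rx":0,"ry":0,"rz":0},{"tx":0,"ty":0,"tz":0.0008,"rx":0,"ry":0,"rz":0},{"tx":0,"ty":0,"tz":0.001,"rx":0,"ry":0,"rz":0},{"tx":0,"ty":0,"tz":0.0012,"rx":0,"ry":0,"rz":0},{"tx":0,"ty":0,"tz":0.0012,"rx":0,"ry":0,"rz":0},{"tx":0,"ty":0,"tz":0.0012,"rx":0,"ry":0,"rz":0},{"tx":0,"ty":0,"tz":0.0012,"rx":0,"ry":0,"rz":0}]'

```text
time_s: 24.92
position: [0.6007, 0.2722, 0.1943]
orientation: [2.076, 2.358, 0.001]
wrist_force: [-3.2, -1.5, 9.5]
width: 0.0296
grip_force: 32.1
```

Contact. Releasing, then on to the stub.

Emit:
step_arm --targets '[{"tx":0,"ty":0,"tz":0,"rx":0,"ry":0,"rz":0},{"tx":0,"ty":0,"tz":0,"rx":0,"ry":0,"rz":0},{"tx":0,"ty":0,"tz":0,"rx":0,"ry":0,"rz":0},{"tx":0,"ty":0,"tz":0,"rx":0,"ry":0,"rz":0},{"tx":0,"ty":0,"tz":0,"rx":0,"ry":0,"rz":0},{"tx":0,"ty":0,"tz":-0.005,"rx":0,"ry":0,"rz":0},{"tx":0,"ty":0,"tz":-0.02,"rx":0,"ry":0,"rz":0},{"tx":0,"ty":0,"tz":-0.045,"rx":0,"ry":0,"rz":0},{"tx":0,"ty":0,"tz":-0.07,"rx":0,"ry":0,"rz":0},{"tx":0,"ty":0,"tz":-0.095,"rx":0,"ry":0,"rz":0}]' --claw 0.1

```text
time_s: 25.75
position: [0.6007, 0.2721, 0.2895]
orientation: [-2.076, -2.358, 0.0]
wrist_force: [-0.4, 0.1, -0.4]
width: 0.0468
grip_force: 0.0
```

```bash
python3 go.py .5860 -.348 .11 7.45
```

```text
t [-0.6133 -0.0931  0.0065] r [-0.0002 -0.     -0.003 ] q6 0.12 q1 0.25 t 25.75
```

Emit:
step_arm --targets '[{"tx":-0.02,"ty":-0.003,"tz":0,"rx":0,"ry":0,"rz":0},{"tx":-0.05,"ty":-0.008,"tz":0,"rx":0,"ry":0,"rz":0},{"tx":-0.085,"ty":-0.013,"tz":0,"rx":0,"ry":0,"rz":0},{"tx":-0.12,"ty":-0.018,"tz":0,"rx":0,"ry":0,"rz":0},{"tx":-0.155,"ty":-0.024,"tz":0,"rx":0,"ry":0,"rz":0},{"tx":-0.19,"ty":-0.029,"tz":0,"rx":0,"ry":0,"rz":0},{"tx":-0.225,"ty":-0.034,"tz":0,"rx":0,"ry":0,"rz":0},{"tx":-0.26,"ty":-0.039,"tz":0,"rx":0,"ry":0,"rz":0},{"tx":-0.295,"ty":-0.045,"tz":0,"rx":0,"ry":0,"rz":0},{"tx":-0.33,"ty":-0.05,"tz":0,"rx":0,"ry":0,"rz":0}]' --claw 0.6

```text
time_s: 26.58
position: [0.5926, -0.0632, 0.2886]
orientation: [2.076, 2.358, 0.0]
wrist_force: [1.0, 0.3, 0.2]
width: 0.0683
grip_force: 0.0
```

Emit:
step_arm --targets '[{"tx":-0.035,"ty":-0.005,"tz":0,"rx":0,"ry":0,"rz":0},{"tx":-0.07,"ty":-0.01,"tz":0,"rx":0,"ry":0,"rz":0},{"tx":-0.105,"ty":-0.016,"tz":0,"rx":0,"ry":0,"rz":0},{"tx":-0.14,"ty":-0.021,"tz":0,"rx":0,"ry":0,"rz":0},{"tx":-0.175,"ty":-0.026,"tz":0,"rx":0,"ry":0,"rz":0},{"tx":-0.205,"ty":-0.031,"tz":0,"rx":0,"ry":0,"rz":0},{"tx":-0.235,"ty":-0.036,"tz":0,"rx":0,"ry":0,"rz":0},{"tx":-0.26,"ty":-0.039,"tz":0,"rx":0,"ry":0,"rz":0},{"tx":-0.276,"ty":-0.042,"tz":0,"rx":0,"ry":0,"rz":0},{"tx":-0.283,"ty":-0.043,"tz":0,"rx":0,"ry":0,"rz":0}]'

```text
time_s: 27.42
position: [0.5856, -0.3501, 0.2881]
orientation: [2.078, 2.355, -0.0]
wrist_force: [-0.4, -0.1, -0.0]
width: 0.0682
grip_force: 0.0
```

```bash
python3 - <<'E'
from h import *
camera('wrist');camera('wrist');c=camera('wrist')
cv2.imwrite('pics/w5.png',c['pixels'][:,:,::-1])
E
python3 go.py .5860 -.348 .025 7.45
```

```text
t [-0.0007 -0.0003  0.0901] r [-0.     -0.0005 -0.0032] q6 -0.84 q1 -0.71 t 27.5667
```

View pics/w5.png

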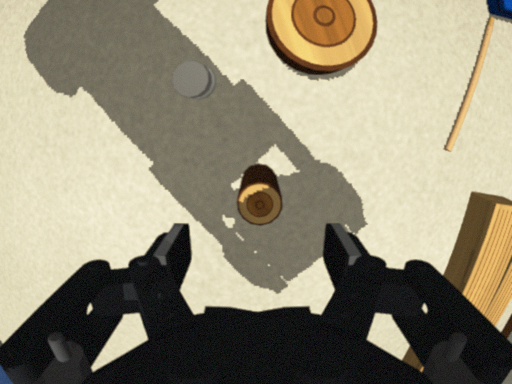

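The stub at (259,200) is centred between the fingers, and the space around it is free.

Emit:
step_arm --targets '[{"tx":-0.0007,"ty":0,"tz":0.01,"rx":0,"ry":0,"rz":0},{"tx":-0.0007,"ty":0,"tz":0.025,"rx":0,"ry":0,"rz":0},{"tx":-0.0007,"ty":0,"tz":0.042,"rx":0,"ry":0,"rz":0},{"tx":-0.0007,"ty":0,"tz":0.059,"rx":0,"ry":0,"rz":0},{"tx":-0.0007,"ty":0,"tz":0.073,"rx":0,"ry":0,"rz":0},{"tx":-0.0007,"ty":0,"tz":0.083,"rx":0,"ry":0,"rz":0},{"tx":-0.0007,"ty":0,"tz":0.089,"rx":0,"ry":0,"rz":0},{"tx":-0.0007,"ty":0,"tz":0.09,"rx":0,"ry":0,"rz":0},{"tx":-0.0007,"ty":0,"tz":0.09,"rx":0,"ry":0,"rz":0},{"tx":-0.0007,"ty":0,"tz":0.09,"rx":0,"ry":0,"rz":0}]'

```text
time_s: 28.4
position: [0.5865, -0.3483, 0.1989]
orientation: [2.075, 2.357, 0.0]
wrist_force: [-0.4, -0.5, 0.8]
width: 0.0686
grip_force: 0.0
```

Emit:
step_arm --targets '[{"tx":0,"ty":0,"tz":0,"rx":0,"ry":0,"rz":0},{"tx":0,"ty":0,"tz":0,"rx":0,"ry":0,"rz":0},{"tx":0,"ty":0,"tz":0,"rx":0,"ry":0,"rz":0},{"tx":0,"ty":0,"tz":0,"rx":0,"ry":0,"rz":0},{"tx":0,"ty":0,"tz":0,"rx":0,"ry":0,"rz":0},{"tx":0,"ty":0,"tz":0,"rx":0,"ry":0,"rz":0},{"tx":0,"ty":0,"tz":0,"rx":0,"ry":0,"rz":0},{"tx":0,"ty":0,"tz":0,"rx":0,"ry":0,"rz":0},{"tx":0,"ty":0,"tz":0,"rx":0,"ry":0,"rz":0},{"tx":0,"ty":0,"tz":0,"rx":0,"ry":0,"rz":0}]' --claw -1 --force 30

```text
time_s: 29.23
position: [0.5864, -0.3484, 0.1987]
orientation: [2.075, 2.357, 0.0]
wrist_force: [-1.3, 0.7, 6.1]
width: 0.0314
grip_force: 29.7
```

Emit:
step_arm --targets '[{"tx":0,"ty":0,"tz":-0.008,"rx":0,"ry":0,"rz":0},{"tx":0,"ty":0,"tz":-0.02,"rx":0,"ry":0,"rz":0},{"tx":0,"ty":0,"tz":-0.035,"rx":0,"ry":0,"rz":0},{"tx":0,"ty":0,"tz":-0.05,"rx":0,"ry":0,"rz":0},{"tx":0,"ty":0,"tz":-0.065,"rx":0,"ry":0,"rz":0},{"tx":0,"ty":0,"tz":-0.08,"rx":0,"ry":0,"rz":0},{"tx":0,"ty":0,"tz":-0.09,"rx":0,"ry":0,"rz":0},{"tx":0,"ty":0,"tz":-0.1,"rx":0,"ry":0,"rz":0},{"tx":0,"ty":0,"tz":-0.1,"rx":0,"ry":0,"rz":0},{"tx":0,"ty":0,"tz":-0.1,"rx":0,"ry":0,"rz":0}]'

```text
time_s: 30.07
position: [0.5862, -0.3483, 0.2983]
orientation: [2.076, 2.358, 0.0]
wrist_force: [0.5, -0.1, -1.0]
width: 0.0314
grip_force: 29.7
```

```bash
python3 go.py .6179 .1409 .125 7.45
```

```text
t [4.813e-01 9.340e-02 2.000e-04] r [ 0.0002  0.0002 -0.003 ] q6 -0.84 q1 -0.71 t 30.0667
```

Emit:
step_arm --targets '[{"tx":0.012,"ty":0.002,"tz":0,"rx":0,"ry":0,"rz":0},{"tx":0.032,"ty":0.006,"tz":0,"rx":0,"ry":0,"rz":0},{"tx":0.057,"ty":0.011,"tz":0,"rx":0,"ry":0,"rz":0},{"tx":0.085,"ty":0.016,"tz":0,"rx":0,"ry":0,"rz":0},{"tx":0.115,"ty":0.022,"tz":0,"rx":0,"ry":0,"rz":0},{"tx":0.145,"ty":0.028,"tz":0,"rx":0,"ry":0,"rz":0},{"tx":0.175,"ty":0.034,"tz":0,"rx":0,"ry":0,"rz":0},{"tx":0.205,"ty":0.04,"tz":0,"rx":0,"ry":0,"rz":0},{"tx":0.235,"ty":0.046,"tz":0,"rx":0,"ry":0,"rz":0},{"tx":0.265,"ty":0.051,"tz":0,"rx":0,"ry":0,"rz":0}]'

```text
time_s: 30.9
position: [0.6029, -0.0767, 0.2972]
orientation: [-2.074, -2.357, 0.001]
wrist_force: [0.2, -0.2, -0.1]
width: 0.0314
grip_force: 29.7
```

Emit:
step_arm --targets '[{"tx":0.03,"ty":0.006,"tz":0,"rx":0,"ry":0,"rz":0},{"tx":0.06,"ty":0.012,"tz":0,"rx":0,"ry":0,"rz":0},{"tx":0.09,"ty":0.018,"tz":0,"rx":0,"ry":0,"rz":0},{"tx":0.12,"ty":0.024,"tz":0,"rx":0,"ry":0,"rz":0},{"tx":0.147,"ty":0.029,"tz":0,"rx":0,"ry":0,"rz":0},{"tx":0.171,"ty":0.034,"tz":0,"rx":0,"ry":0,"rz":0},{"tx":0.191,"ty":0.038,"tz":0,"rx":0,"ry":0,"rz":0},{"tx":0.205,"ty":0.04,"tz":0,"rx":0,"ry":0,"rz":0},{"tx":0.213,"ty":0.042,"tz":0,"rx":0,"ry":0,"rz":0},{"tx":0.216,"ty":0.042,"tz":0,"rx":0,"ry":0,"rz":0}]'

```text
time_s: 31.73
position: [0.6174, 0.1417, 0.2976]
orientation: [-2.074, -2.359, 0.001]
wrist_force: [-0.1, -0.7, -0.8]
width: 0.0312
grip_force: 29.7
```

```bash
python3 - <<'E'
from h import *
camera('wrist');camera('wrist');c=camera('wrist')
cv2.imwrite('pics/w6.png',c['pixels'][:,:,::-1])
E
python3 go.py .6179 .1409 .0355 7.45
```

```text
t [0.001  0.0005 0.0894] r [-0.0005  0.0002 -0.0036] q6 -0.09 q1 0.04 t 31.8833
```

View pics/w6.png

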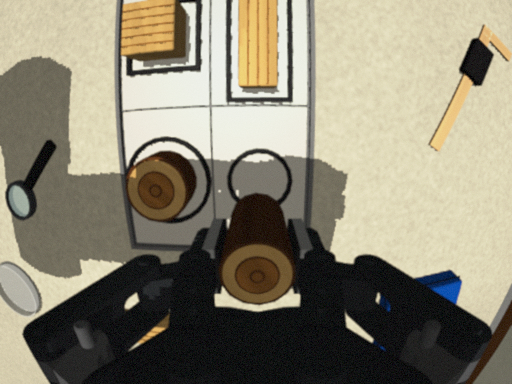

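The stub at (257,250) lines up with the small round pocket (260,180). The disc, block and stick are all seated. Lowering.

Emit:
step_arm --targets '[{"tx":0.001,"ty":0.0005,"tz":0.01,"rx":0,"ry":0,"rz":0},{"tx":0.001,"ty":0.0005,"tz":0.025,"rx":0,"ry":0,"rz":0},{"tx":0.001,"ty":0.0005,"tz":0.042,"rx":0,"ry":0,"rz":0},{"tx":0.001,"ty":0.0005,"tz":0.057,"rx":0,"ry":0,"rz":0},{"tx":0.001,"ty":0.0005,"tz":0.069,"rx":0,"ry":0,"rz":0},{"tx":0.001,"ty":0.0005,"tz":0.078,"rx":0,"ry":0,"rz":0},{"tx":0.001,"ty":0.0005,"tz":0.083,"rx":0,"ry":0,"rz":0},{"tx":0.001,"ty":0.0005,"tz":0.086,"rx":0,"ry":0,"rz":0},{"tx":0.001,"ty":0.0005,"tz":0.0875,"rx":0,"ry":0,"rz":0},{"tx":0.001,"ty":0.0005,"tz":0.088,"rx":0,"ry":0,"rz":0}]'

```text
time_s: 32.72
position: [0.6181, 0.1415, 0.2103]
orientation: [2.076, 2.357, 0.001]
wrist_force: [-0.2, 0.1, -0.5]
width: 0.0311
grip_force: 29.7
```

Emit:
step_arm --targets '[{"tx":0,"ty":0,"tz":0,"rx":0,"ry":0,"rz":0},{"tx":0,"ty":0,"tz":0.0003,"rx":0,"ry":0,"rz":0},{"tx":0,"ty":0,"tz":0.0006,"rx":0,"ry":0,"rz":0},{"tx":0,"ty":0,"tz":0.0009,"rx":0,"ry":0,"rz":0},{"tx":0,"ty":0,"tz":0.0012,"rx":0,"ry":0,"rz":0},{"tx":0,"ty":0,"tz":0.0015,"rx":0,"ry":0,"rz":0},{"tx":0,"ty":0,"tz":0.0018,"rx":0,"ry":0,"rz":0},{"tx":0,"ty":0,"tz":0.002,"rx":0,"ry":0,"rz":0},{"tx":0,"ty":0,"tz":0.002,"rx":0,"ry":0,"rz":0},{"tx":0,"ty":0,"tz":0.002,"rx":0,"ry":0,"rz":0}]'

```text
time_s: 33.55
position: [0.618, 0.1416, 0.2086]
orientation: [2.076, 2.358, 0.0]
wrist_force: [-0.9, -0.2, 5.1]
width: 0.0316
grip_force: 30.3
```

Emit:
step_arm --targets '[{"tx":0,"ty":0,"tz":0,"rx":0,"ry":0,"rz":0},{"tx":0,"ty":0,"tz":0,"rx":0,"ry":0,"rz":0},{"tx":0,"ty":0,"tz":0,"rx":0,"ry":0,"rz":0},{"tx":0,"ty":0,"tz":0,"rx":0,"ry":0,"rz":0},{"tx":0,"ty":0,"tz":0,"rx":0,"ry":0,"rz":0},{"tx":0,"ty":0,"tz":0,"rx":0,"ry":0,"rz":0},{"tx":0,"ty":0,"tz":-0.005,"rx":0,"ry":0,"rz":0},{"tx":0,"ty":0,"tz":-0.015,"rx":0,"ry":0,"rz":0},{"tx":0,"ty":0,"tz":-0.035,"rx":0,"ry":0,"rz":0},{"tx":0,"ty":0,"tz":-0.06,"rx":0,"ry":0,"rz":0}]' --claw 0.3

```text
time_s: 34.38
position: [0.6178, 0.1416, 0.2685]
orientation: [-2.075, -2.357, 0.003]
wrist_force: [0.2, -0.1, -0.1]
width: 0.0556
grip_force: 0.0
```

Emit:
step_arm --targets '[{"tx":0,"ty":0,"tz":-0.025,"rx":0,"ry":0,"rz":0},{"tx":0,"ty":0,"tz":-0.055,"rx":0,"ry":0,"rz":0},{"tx":0,"ty":0,"tz":-0.08,"rx":0,"ry":0,"rz":0},{"tx":-0.02,"ty":-0.01,"tz":-0.1,"rx":0,"ry":0,"rz":0},{"tx":-0.05,"ty":-0.03,"tz":-0.11,"rx":0,"ry":0,"rz":0},{"tx":-0.08,"ty":-0.05,"tz":-0.11,"rx":0,"ry":0,"rz":0},{"tx":-0.115,"ty":-0.07,"tz":-0.11,"rx":0,"ry":0,"rz":0},{"tx":-0.15,"ty":-0.09,"tz":-0.11,"rx":0,"ry":0,"rz":0},{"tx":-0.18,"ty":-0.11,"tz":-0.11,"rx":0,"ry":0,"rz":0},{"tx":-0.2,"ty":-0.12,"tz":-0.11,"rx":0,"ry":0,"rz":0}]'

```text
time_s: 35.22
position: [0.5225, -0.0743, 0.3793]
orientation: [2.077, 2.355, -0.0]
wrist_force: [0.7, -0.1, -0.4]
width: 0.0557
grip_force: 0.0
```

```bash
python3 - <<'E'
from h import *
[camera('top') for _ in range(4)]; c=camera('top')
a=c['pixels'][:,:,::-1][130:270,90:430]
cv2.imwrite('pics/t6.png',cv2.resize(a,None,fx=2.3,fy=2.3,interpolation=cv2.INTER_CUBIC))
P=cloud(c)
m=(P[...,0]>.44)&(P[...,0]<.70)&(P[...,1]>.06)&(P[...,1]<.35)
for n,h in dict(disc=.044,block=.05,stick=.04,stub=.074).items():
    q=P[m&(abs(P[...,2]-h-.001)<.0045)]; print(n,len(q),np.median(q,0).round(4) if len(q) else '')
E
```

```text
disc 824 [0.537  0.1492 0.044 ]
block 427 [0.5183 0.2564 0.0499]
stick 913 [0.5894 0.238  0.0413]
stub 151 [0.6168 0.141  0.0744]
```

View pics/t6.png

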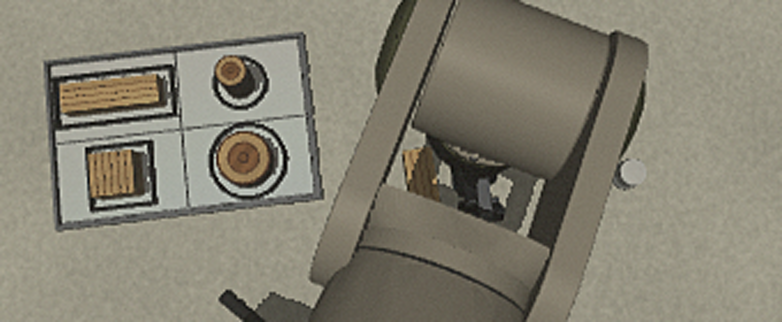

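All four pieces sit in their own pockets at the right heights: disc (244,157), block (112,172), stick (110,93) and the upright stub (238,80). The arm is clear of everything.

```bash
python3 -c "from bench import close_job; print(close_job())"
```

```text
the job is handed in; nothing more can be done
None
```

The job is handed in: the disc, block, stick and stub are each in their own pocket, set down gently with the stub upright; the bigger disc and longer stick were never touched, and the robot's clock stood at about 35 s of the 106 s allowed.

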